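# Switch on a titration bench in order

### The arm

A 6-joint arm with a two-finger parallel gripper is mounted at the origin on the work surface. World frame = base frame: x ahead of the robot, y to its left, z up, the work surface at z = 0. Lengths are in m, angles in rad, forces in N, time in s.
With the tool pointing down it reaches from about 0.4 to 0.825 m from the base axis. Payload 7 kg.
Tool frame: the origin (TCP) lies on the centre line of the jaws, within the pads' length; the fingertips stand 8 mm ahead of it and the grasp point (between the pads) lies 11 mm behind it; z points along the fingers, y is the line along which they close (so a half turn about z gives the same grasp; the last joint's range is limited). The gripper opens to 88 mm and grips with 3 to 60 N. Pads are 19 mm wide; open, the fingers measure 130 mm over their backs; the gripper's body (78 mm by 193 mm) begins 47 mm behind the grasp point.
Start: joints at [-1.01, 0.359, 0.012, 0, -1.224, -0.288], TCP at [0.182, -0.65, 0.203] pointing down, gripper open.
Joint ranges: [-3.07, 3.07], [-1.43, 2.12], [-1.02, 1.25], [-3.03, 1.67], [-3.05, -0], [-3.03, 3.03]. Speed limits (rad/s): [2.39, 2.39, 3.01, 3.14, 3.14, 3.14].

### API

Orientations are given as a 3x3 rotation matrix whose columns are the frame's x, y, z axes.
In Python, from bench import sensors, read_camera, job_done, find_in, cut_out gives the robot as it stands. The module is installed in compiled form; this text tells all that it offers.
- The arm moves only by the tool move_arm, never from a script. Its arguments are lists of equal length, an entry for each row: "slide": the shift along the tool's x, y, z in units of 25 mm (1.0 is 25 mm), a list of three; "rot": the turn, a rotation vector about the tool's x, y, z in units of 10 degrees (1.0 is 10 degrees), a list of three; "hand": the closure, from 0 (fully open) to 1 (shut). A call has 1 to 10 rows; each row is the pose to reach, as a shift and turn from the pose commanded when the call began, along the tool's axes at that moment; what a row does not reach only later rows make up. A row lasts 1/8 s, in which the tool goes at most 62.5 mm and 10.7 degrees, less where a joint would pass 70% of its speed; a pose out of reach is approached as far as the arm can. A call with a gripper value outside its range is refused whole. The fingers move at their own pace and stop on an object; "grip_force" is the grip in N (left out, the last holds). Time passes only in rows, so rows that repeat a pose let the fingers close. It gives the time, the measured TCP pose, the force, the opening and the grip force at its end, in the units of the state.
- sensors.get_state(): the state, without advancing time (a new reading comes with each control period).
- read_camera(name): name is "side" or "top" or "wrist"; returns a dict with "frame" (384x512x3 uint8, red, green, blue), "depth" (384x512 float32, m along the optical axis (not along the pixel's ray), 0 where there is no reading), "fx", "fy", "cx", "cy" (pixels), "T" (4x4, takes a point from camera to world coordinates); the wrist camera has in their place "mount" (4x4, takes a point from camera to tool coordinates, whose origin is the TCP and whose axes are the flange's). Camera axes: x right, y up, looking along -z (the intrinsics and any distortion apply to the point x, -y, -z); pixel columns grow to the right and rows downward; lengths in m; the calibration is good to about 2 mm. A picture is of the moment at which its call begins: read the wrist's pose just before it.
- job_done(): hands the job in; it is judged then, once.
Trained networks look in a picture, given as the dict that the camera call returned (one of the last four; its "shot" number tells which), for a name from the list of things; names that differ only in an ending like _2 or _b are one class to them, and where a whole thing is asked for, a point or a joint stands for the part that bears it (a point fixed in the world has none). Each returns a list of dicts, best first, with "p" (0 to 1); they miss things now and then, are a little off and sometimes report something else, mostly with a low value. They report only what shows in the picture. A call takes as long as a camera call.
- find_in(picture, target): "uv" ([column, row] in pixels, amid what is visible of it).
- cut_out(picture, target): "mask" (384x512 bool, what is visible of it) and "uv" ([column, row] in pixels, amid what is visible of it).
The state is a dict: "clock": time; "q": joint angles; "joint_vel": joint speeds; "tau": joint torques, N m; "tool_pos": TCP position; "tool_rot": TCP orientation; "ft_force": force on the tool from outside, world axes, zero at the start; "moment": the same for the moment, N m; "finger_gap": finger opening in m; "grip_force": force on a finger pad.
Only numpy, scipy, OpenCV 4.12 (cv2) and the standard library are available. Lean on these libraries where they do the work, as an engineer would, in place of code of your own. Each camera call takes 0.05 s, during which the arm holds its last target. There are 200 camera calls.

### The job

Switch on the titration bench by pressing three keys with the fingertips, in this order: first the stirrer's round key, then the titrator's bar-shaped key, last the balance's square key. Press each one in lightly, more than half-way or fully, so that it stays down, without ramming it; nothing is picked up. Leave the other keys unpressed and all the loose things where they stand.

Things in the scene. Friction and masses are not known exactly. Their poses are not given: they have to be found in the camera images.
- stirrer: Magnetic stirrer: low white box, 55 mm high, with a round white ceramic plate (130 mm across, top at 65 mm, centred 40 mm behind the origin) that carries the beaker. Fixed to the bench; 235 mm deep (x), 165 mm wide (y). Origin: centre of underside; its -x is the front with the two grey keys, +y is the left as seen from the front.
- titrator: Titrator: white box, 60 mm high key deck in front, behind it a sloping screen panel rising to about 103 mm; grey dosing cylinder at the rear left corner, top at 146 mm. Fixed to the bench; 235 mm deep (x), 165 mm wide (y). Origin: centre of underside; its -x is the front with the two grey keys, +y is the left as seen from the front.
- balance: Weighing balance: low white box, 50 mm high, with a round steel weighing pan (116 mm across, top at 66 mm, centred 40 mm behind the origin) that carries the weight. Fixed to the bench; 235 mm deep (x), 165 mm wide (y). Origin: centre of underside; its -x is the front with the two grey keys, +y is the left as seen from the front.
- stirrer_round_top (a point): Centre of the top face of the stirrer's round key, 26 mm diameter, plain grey, 85 mm in front of the stirrer's origin and at y = +45 mm in its frame. Not pressed, this point is 67 mm above the bench and 12 mm above the deck around it; it goes down with the key. The two keys of a device are 90 mm apart.
- stirrer_round (a joint): How far the stirrer's round key is pressed straight down, m: 0 = up (as at the start), 0.006 = fully in, at its stop. It slides with about 2 N of friction, has no return spring and stays where it is left, also part-way. The stop is cushioned: past it the key gives up to 6 mm more, 3 N rising by 1.5 N per mm, and comes back when let go (not counted in this value).
- stirrer_bar_top (a point): Centre of the top face of the stirrer's bar-shaped key, 16 mm (x) by 44 mm (y), plain grey, 85 mm in front of the stirrer's origin and at y = -45 mm in its frame. Not pressed, this point is 67 mm above the bench and 12 mm above the deck around it; it goes down with the key. The two keys of a device are 90 mm apart.
- stirrer_bar (a joint): How far the stirrer's bar key is pressed straight down, m: 0 = up (as at the start), 0.006 = fully in, at its stop. It slides with about 2 N of friction, has no return spring and stays where it is left, also part-way. The stop is cushioned: past it the key gives up to 6 mm more, 3 N rising by 1.5 N per mm, and comes back when let go (not counted in this value).
- titrator_round_top (a point): Centre of the top face of the titrator's round key, 26 mm diameter, plain grey, 85 mm in front of the titrator's origin and at y = +45 mm in its frame. Not pressed, this point is 72 mm above the bench and 12 mm above the deck around it; it goes down with the key. The two keys of a device are 90 mm apart.
- titrator_round (a joint): How far the titrator's round key is pressed straight down, m: 0 = up (as at the start), 0.006 = fully in, at its stop. It slides with about 2 N of friction, has no return spring and stays where it is left, also part-way. The stop is cushioned: past it the key gives up to 6 mm more, 3 N rising by 1.5 N per mm, and comes back when let go (not counted in this value).
- titrator_bar_top (a point): Centre of the top face of the titrator's bar-shaped key, 16 mm (x) by 44 mm (y), plain grey, 85 mm in front of the titrator's origin and at y = -45 mm in its frame. Not pressed, this point is 72 mm above the bench and 12 mm above the deck around it; it goes down with the key. The two keys of a device are 90 mm apart.
- titrator_bar (a joint): How far the titrator's bar key is pressed straight down, m: 0 = up (as at the start), 0.006 = fully in, at its stop. It slides with about 2 N of friction, has no return spring and stays where it is left, also part-way. The stop is cushioned: past it the key gives up to 6 mm more, 3 N rising by 1.5 N per mm, and comes back when let go (not counted in this value).
- balance_bar_top (a point): Centre of the top face of the balance's bar-shaped key, 16 mm (x) by 44 mm (y), plain grey, 85 mm in front of the balance's origin and at y = +45 mm in its frame. Not pressed, this point is 62 mm above the bench and 12 mm above the deck around it; it goes down with the key. The two keys of a device are 90 mm apart.
- balance_bar (a joint): How far the balance's bar key is pressed straight down, m: 0 = up (as at the start), 0.006 = fully in, at its stop. It slides with about 2 N of friction, has no return spring and stays where it is left, also part-way. The stop is cushioned: past it the key gives up to 6 mm more, 3 N rising by 1.5 N per mm, and comes back when let go (not counted in this value).
- balance_square_top (a point): Centre of the top face of the balance's square key, 24 by 24 mm, plain grey, 85 mm in front of the balance's origin and at y = -45 mm in its frame. Not pressed, this point is 62 mm above the bench and 12 mm above the deck around it; it goes down with the key. The two keys of a device are 90 mm apart.
- balance_square (a joint): How far the balance's square key is pressed straight down, m: 0 = up (as at the start), 0.006 = fully in, at its stop. It slides with about 2 N of friction, has no return spring and stays where it is left, also part-way. The stop is cushioned: past it the key gives up to 6 mm more, 3 N rising by 1.5 N per mm, and comes back when let go (not counted in this value).
- beaker: Empty glass beaker on the stirrer's plate, loose, 68 mm diameter, 85 mm high; origin at the centre of its underside.
- weight: Steel calibration weight with a knob on the balance's pan, loose, 28 mm diameter, 44 mm high, about 0.16 to 0.26 kg; origin at the centre of its underside.
- foam: Cream foam sample on a thin wooden backing, loose on the bench between the robot and the devices, 50 (x) by 100 (y) by 34 mm high; origin at the centre of its underside.

How it is judged:
On the way, in this order (a step that is already met when the one before it is completed fails the run):
1. the stirrer's round key is pressed in, the titrator's and balance's keys are still up (value of joint stirrer_round above 0.003 m and value of joint each of titrator_bar, balance_square below 0.0015 m), for 0.2 s.
2. then the titrator's bar key is pressed in, the balance's square key is still up (value of joint each of stirrer_round, titrator_bar above 0.003 m and value of joint balance_square below 0.0015 m), for 0.2 s.
3. last the balance's square key is pressed in (value of joint each of stirrer_round, titrator_bar, balance_square above 0.003 m), for 0.2 s.
At the end, for the whole second after the job is handed in: The stirrer's round, the titrator's bar and the balance's square key are each pressed in by more than 3 mm of their 6 mm; the other three keys by less than 1.5 mm; beaker, weight and foam sample are at rest within 10 mm of where they stood (all of step 3 and value of joint each of stirrer_bar, titrator_round, balance_bar below 0.0015 m and distance of each of beaker, weight, foam from where it was at the start of the episode below 0.01 m and linear speed of each of beaker, weight, foam below 0.02 m/s); the robot touches nothing.
It fails at once if the titrator's bar key is pressed (1.5 mm or more) before the stirrer's round key is in by 3 mm (not (value of joint titrator_bar below 0.0015 m) and not (value of joint stirrer_round above 0.003 m)).
It fails at once if the balance's square key is pressed (1.5 mm or more) before the titrator's bar key is in by 3 mm (not (value of joint balance_square below 0.0015 m) and not (value of joint titrator_bar above 0.003 m)).
It fails at once if one of the other three keys is pressed by 1.5 mm or more (not (value of joint stirrer_bar below 0.0015 m) or not (value of joint titrator_round below 0.0015 m) or not (value of joint balance_bar below 0.0015 m)).
It fails at once if the robot pushes on a device or its keys with more than 20 N (contact force between any of the fingers, the arm and stirrer above 20 N or contact force between any of the fingers, the arm and titrator above 20 N or contact force between any of the fingers, the arm and balance above 20 N).
It fails at once if beaker, weight or foam sample is moved or lifted by more than 10 mm (distance of any of beaker, weight, foam from where it was at the start of the episode above 0.01 m).
It also fails if it takes over 61 s, if anything falls off the work surface, if the arm or the gripper's body presses on something with over 40 N, if the wrist force passes 120 N, or if a joint passes its speed limit or range.

## Working session

There is one attempt and no reset: what is moved stays moved. The work goes in short steps, Python scripts to look and compute and a tool call to move; the robot and the scene stay as the last step left them, time stands still between calls to the robot, and variables do not carry over. Pictures are saved under pics/ and viewed, at most 10 in all, crops included, and the job is handed in when it is done.

Besides the shell and the picture viewer there is one more tool, called after ">>>" as name(argument=value, ...) on one line, values as JSON. move_arm: Moves the arm, as the interface text tells. Its arguments: {"type":"object","properties":{"slide":{"type":"array","items":{"type":"array","items":{"type":"number"}}},"rot":{"type":"array","items":{"type":"array","items":{"type":"number"}}},"hand":{"type":"array","items":{"type":"number"}},"grip_force":{"type":"number"}},"required":["slide","rot","hand"]}

```bash
mkdir -p pics; cat > h.py <<'E'
import numpy as np, cv2
from bench import sensors, read_camera, job_done, find_in, cut_out
def cloud(c,T):
    d=c["depth"]; v,u=np.mgrid[:d.shape[0],:d.shape[1]]
    P=np.stack([(u-c["cx"])/c["fx"]*d,-(v-c["cy"])/c["fy"]*d,-d],-1)
    return P@T[:3,:3].T+T[:3,3]
E
python3 - <<'E'
from h import *
s=sensors.get_state(); print(s["clock"],s["tool_pos"],s["tool_rot"],s["finger_gap"])
K=["stirrer_round_top","titrator_bar_top","balance_square_top","stirrer_bar_top","titrator_round_top","balance_bar_top","stirrer","titrator","balance","foam","beaker","weight"]
for n in ["top","side"]:
    c=read_camera(n); cv2.imwrite(f"pics/{n}0.png",c["frame"][...,::-1]); W=cloud(c,c["T"])
    print(n,c["T"][:3,3],[k for k in c])
    for k in K:
        for r in cut_out(c,k)[:2]:
            m=r["mask"]&(c["depth"]>0); 
            print(k,round(r["p"],2),np.round(r["uv"]),m.sum(),np.round(np.median(W[m],0),4) if m.any() else "")
E
```

```text
0.0 [ 0.18169697 -0.6495278   0.20183062] [[-9.63049689e-01 -2.69323188e-01 -5.63530954e-04]
 [-2.69323747e-01  9.63048464e-01  1.54112119e-03]
 [ 1.27647948e-04  1.63594855e-03 -9.99998654e-01]] 0.08760401114453305
top [ 0.3676348  -0.01578568  0.96619109] ['frame', 'depth', 'fx', 'fy', 'cx', 'cy', 'T', 'shot']
titrator_bar_top 0.68 [152. 184.] 125 [0.5166 0.2681 0.0725]
balance_square_top 0.67 [260. 182.] 95 [ 0.5095 -0.0184  0.0621]
stirrer_bar_top 0.67 [376. 176.] 110 [ 0.516  -0.3191  0.0676]
stirrer_bar_top 0.43 [247. 156.] 5286 [0.5908 0.0148 0.0516]
titrator_round_top 0.53 [115. 177.] 75 [0.5317 0.3552 0.0728]
balance_bar_top 0.65 [257. 183.] 81 [ 0.5095 -0.0186  0.0624]
stirrer 0.61 [349. 159.] 4948 [ 0.5777 -0.2568  0.0564]
stirrer 0.56 [141. 150.] 6394 [0.6071 0.2912 0.071 ]
titrator 0.82 [140. 150.] 6409 [0.6059 0.2922 0.071 ]
balance 0.64 [246. 156.] 5337 [0.5915 0.0145 0.0516]
foam 0.9 [241. 246.] 740 [0.3642 0.036  0.0348]
foam 0.67 [348. 159.] 4886 [ 0.5773 -0.2553  0.0564]
beaker 0.73 [366. 123.] 823 [ 0.6558 -0.2813  0.1193]
weight 0.59 [258. 135.] 111 [ 0.6391 -0.0
[... 452 characters left out ...]
] 2141 [ 0.6564 -0.2757  0.1209]
titrator_round_top 0.43 [219.  95.] 72 [0.533  0.3499 0.0704]
balance_bar_top 0.46 [245. 172.] 120 [0.5261 0.0645 0.061 ]
stirrer 0.66 [325. 314.] 11489 [ 0.5773 -0.3052  0.0546]
titrator 0.98 [256. 116.] 4782 [0.6138 0.2486 0.0609]
titrator 0.61 [307. 179.] 237 [ 0.6441 -0.0212  0.0917]
balance 0.66 [283. 193.] 6377 [ 0.5913 -0.0225  0.0495]
balance 0.34 [303. 335.] 326 [ 0.5179 -0.3221  0.0658]
foam 0.65 [180. 205.] 1050 [0.3668 0.02   0.0326]
beaker 0.8 [373. 271.] 2077 [ 0.6559 -0.2752  0.1217]
beaker 0.72 [282. 194.] 6429 [ 0.5919 -0.0224  0.0495]
weight 0.79 [308. 177.] 229 [ 0.6445 -0.0207  0.0918]
weight 0.51 [374. 274.] 2084 [ 0.6556 -0.2754  0.1215]
```

View pics/top0.png

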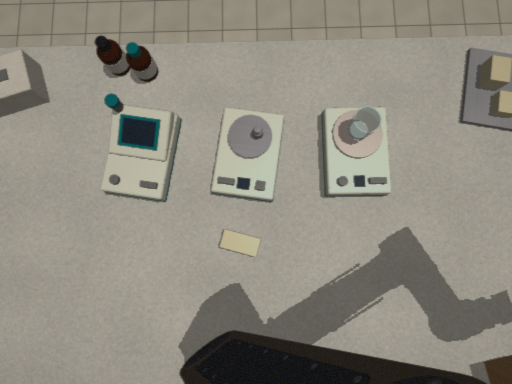

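View pics/side0.png

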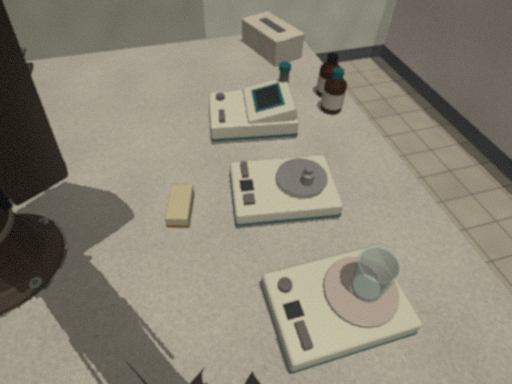

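```bash
python3 - <<'E'
from h import *
from scipy import ndimage as nd
for n in ["top","side"]:
    c=read_camera(n); W=cloud(c,c["T"]); z=W[...,2]
    for dev,(y0,y1,h) in dict(stirrer=(-.38,-.18,.067),balance=(-.09,.12,.062),titrator=(.19,.42,.072)).items():
        m=(abs(z-h)<.0055)&(W[...,1]>y0)&(W[...,1]<y1)&(W[...,0]>.48)&(W[...,0]<.56)
        L,k=nd.label(m)
        for i in range(1,k+1):
            q=L==i
            if q.sum()>30:
                P=W[q]; print(n,dev,q.sum(),np.round(P.mean(0),4),np.round((P.min(0)+P.max(0))/2,4),np.round(np.ptp(P,axis=0),3))
E
```

```text
top stirrer 83 [ 0.5167 -0.2286  0.0672] [ 0.5167 -0.229   0.0667] [0.024 0.025 0.009]
top stirrer 122 [ 0.516  -0.3183  0.0674] [ 0.5163 -0.3187  0.0667] [0.016 0.043 0.01 ]
top balance 109 [0.5242 0.0701 0.0625] [0.5239 0.0703 0.0615] [0.019 0.044 0.009]
top balance 88 [ 0.5099 -0.0181  0.0625] [ 0.5101 -0.0174  0.0621] [0.026 0.023 0.01 ]
top titrator 78 [0.5319 0.3566 0.0729] [0.533  0.357  0.0728] [0.024 0.023 0.008]
top titrator 112 [0.5165 0.2683 0.0727] [0.517  0.269  0.0715] [0.022 0.045 0.01 ]
side stirrer 168 [ 0.5194 -0.2309  0.066 ] [ 0.5199 -0.2302  0.0653] [0.026 0.025 0.007]
side stirrer 293 [ 0.5189 -0.3208  0.0658] [ 0.5193 -0.32    0.0649] [0.016 0.044 0.007]
side balance 100 [0.527  0.0667 0.0611] [0.5274 0.0681 0.0606] [0.021 0.043 0.007]
side balance 107 [ 0.5128 -0.021   0.061 ] [ 0.5129 -0.0204  0.0603] [0.025 0.026 0.007]
side titrator 52 [0.5346 0.3534 0.0706] [0.5347 0.3551 0.0699] [0.023 0.027 0.006]
side titrator 67 [0.5191 0.2644 0.0713] [0.5198 0.2664 0.0706] [0.02  0.043 0.007]
```

The top view shows the three devices with their keys: stirrer round (342,181), titrator bar (149,185) and balance square (260,185). The side view agrees with it. Next I close the gripper and move above the stirrer's round key.

>>> move_arm(slide=[[-17.46,12.56,1.6],[-17.46,12.56,1.6],[-17.46,12.56,1.6],[-17.46,12.56,1.6],[-17.46,12.56,1.6],[-17.46,12.56,1.6],[-17.46,12.56,1.6],[-17.46,12.56,1.6],[-17.46,12.56,1.6],[-17.46,12.56,1.6]], rot=[[0,0,1.56],[0,0,1.56],[0,0,1.56],[0,0,1.56],[0,0,1.56],[0,0,1.56],[0,0,1.56],[0,0,1.56],[0,0,1.56],[0,0,1.56]], hand=[1,1,1,1,1,1,1,1,1,1], grip_force=5)

```text
clock: 2.65
tool_pos: [0.5192, -0.2278, 0.1625]
tool_rot: [[-1.0, -0.004, -0.0], [-0.004, 1.0, 0.0], [0.0, 0.0, -1.0]]
ft_force: [-0.7, -0.5, -0.2]
finger_gap: 0.0004
grip_force: 0.0
```

>>> move_arm(slide=[[0.04,-0.08,1.5],[0.04,-0.08,2.5],[0.04,-0.08,3.2],[0.04,-0.08,3.3],[0.04,-0.08,3.3]], rot=[[0,0,0],[0,0,0],[0,0,0],[0,0,0],[0,0,0]], hand=[1,1,1,1,1])

```text
clock: 3.28
tool_pos: [0.5167, -0.2325, 0.0809]
tool_rot: [[-1.0, -0.0, 0.0], [-0.0, 1.0, -0.0], [-0.0, -0.0, -1.0]]
ft_force: [0.1, -0.6, 0.4]
finger_gap: 0.0003
grip_force: 0.0
```

```bash
python3 - <<'E'
from h import *
s=sensors.get_state(); print(s["tool_pos"],s["ft_force"])
c=read_camera("side"); cv2.imwrite("pics/s1.png",cv2.resize(c["frame"][200:384,200:456,::-1],None,fx=3,fy=3))
E
```

```text
[ 0.51672786 -0.23251728  0.08085016] [ 0.10957855 -0.56611758  0.41642382]
```

View pics/s1.png

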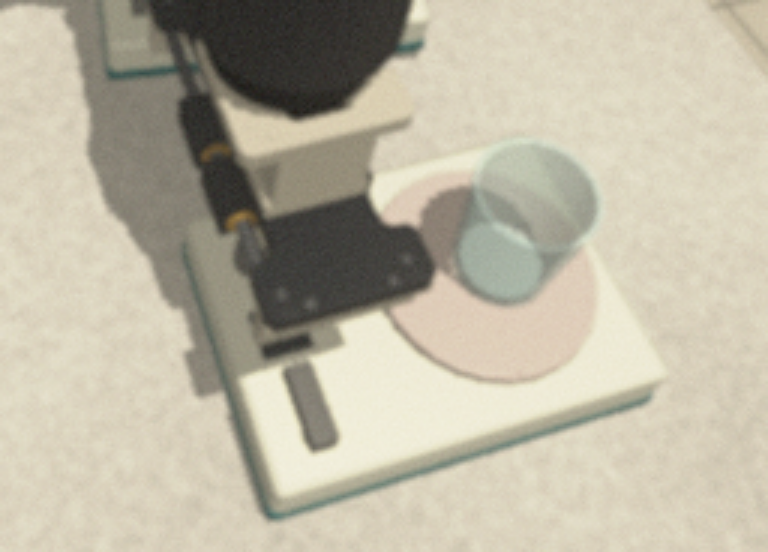

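The view shows the gripper over the round key. The key is hidden, the beaker at about (530,220) is clear of the gripper, and the bar key at (312,405) is free. I press in small steps.

>>> move_arm(slide=[[0.03,0.05,0.16],[0.03,0.05,0.24],[0.03,0.05,0.28],[0.03,0.05,0.32],[0.03,0.05,0.36],[0.03,0.05,0.36]], rot=[[0,0,0],[0,0,0],[0,0,0],[0,0,0],[0,0,0],[0,0,0]], hand=[1,1,1,1,1,1])

```text
clock: 4.08
tool_pos: [0.5158, -0.2308, 0.0712]
tool_rot: [[-1.0, -0.001, -0.0], [-0.001, 1.0, 0.0], [0.0, 0.0, -1.0]]
ft_force: [-0.3, -0.1, 0.7]
finger_gap: 0.0005
grip_force: 0.0
```

>>> move_arm(slide=[[-0.04,0,0.04],[-0.04,0,0.08],[-0.04,0,0.08]], rot=[[0,0,0],[0,0,0],[0,0,0]], hand=[1,1,1])

```text
clock: 4.45
tool_pos: [0.5168, -0.2308, 0.0691]
tool_rot: [[-1.0, -0.001, -0.0], [-0.001, 1.0, 0.0], [0.0, 0.0, -1.0]]
ft_force: [-0.1, -0.1, -0.5]
finger_gap: 0.0009
grip_force: 0.0
```

>>> move_arm(slide=[[0,0,0.04],[0,0,0.08]], rot=[[0,0,0],[0,0,0]], hand=[1,1])

```text
clock: 4.7
tool_pos: [0.5168, -0.2307, 0.0672]
tool_rot: [[-1.0, -0.001, -0.0], [-0.001, 1.0, 0.0], [0.0, 0.0, -1.0]]
ft_force: [-0.2, 0.3, 0.5]
finger_gap: 0.0009
grip_force: 0.0
```

```bash
python3 - <<'E'
from h import *
s=sensors.get_state(); print(s["tool_pos"],s["ft_force"])
a=read_camera("side");b=read_camera("wrist")
A=cv2.resize(a["frame"][250:340,230:350],(800,600)); cv2.imwrite("pics/s2.png",A[...,::-1])
cv2.imwrite("pics/w2.png",b["frame"][...,::-1])
print(b["mount"])
E
```

```text
[ 0.51681711 -0.23074438  0.06718733] [-0.17480936  0.30903233  0.51703876]
[[ 3.18725624e-05  9.59458409e-01  2.81850244e-01  7.59012553e-02]
 [ 9.99999795e-01 -2.10753572e-04  6.04351900e-04 -1.12289406e-04]
 [ 6.39251458e-04  2.81850167e-01 -9.59458219e-01 -1.81559599e-01]
 [ 0.00000000e+00  0.00000000e+00  0.00000000e+00  1.00000000e+00]]
```

View pics/w2.png

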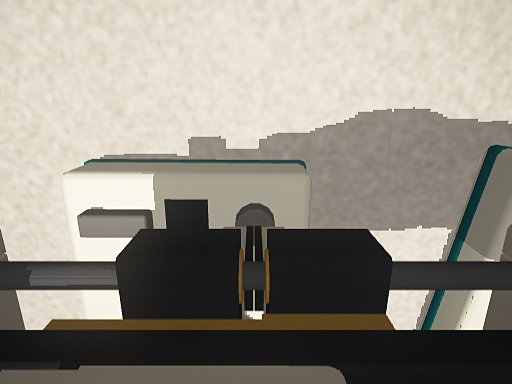

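View pics/s2.png

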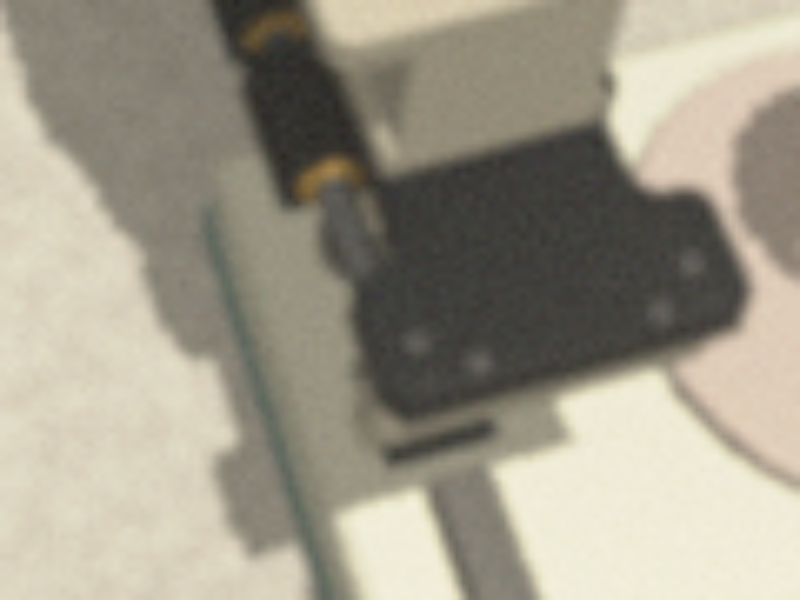

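The wrist view shows the fingertips at (253,240) over the round key at (255,215). The bar key at (115,222) is untouched. I check the key heights in the wrist depth.

```bash
cat >> h.py <<'E'
def wrist():
    s=sensors.get_state(); c=read_camera("wrist"); T=np.eye(4); T[:3,:3]=s["tool_rot"]; T[:3,3]=s["tool_pos"]
    return s,c,cloud(c,T@c["mount"])
E
python3 - <<'E'
from h import *
s,c,W=wrist(); print(s["ft_force"])
for n,(u,v) in dict(round=(255,211),round2=(250,207),bar=(115,215),deck=(140,190),deck2=(285,190),tip=(250,228),tipr=(262,230)).items():
    P=W[v-2:v+3,u-2:u+3].reshape(-1,3); print(n,np.round(np.median(P,0),4))
print(np.round(W[200:250:3,255],4).tolist()); print(np.round(W[200:250:3,248],4).tolist())
E
```

```text
[ 0.78692175  0.14301666 -0.32865787]
round [ 0.5077 -0.23    0.0664]
round2 [ 0.5068 -0.2332  0.062 ]
bar [ 0.511 -0.318  0.065]
deck [ 0.4977 -0.3046  0.0543]
deck2 [ 0.4977 -0.2107  0.0547]
tip [ 0.5075 -0.2328  0.0939]
tipr [ 0.5064 -0.2262  0.0977]
[[0.5041, -0.23, 0.0559], [0.5069, -0.23, 0.0536], [0.5069, -0.23, 0.0596], [0.507, -0.23, 0.0652], [0.5083, -0.23, 0.0669], [0.5106, -0.23, 0.0661], [0.5122, -0.23, 0.0672], [0.5144, -0.23, 0.0666], [0.5163, -0.23, 0.067], [0.5074, -0.2301, 0.0925], [0.5075, -0.2302, 0.0964], [0.5076, -0.2302, 0.0999], [0.5077, -0.2302, 0.1034], [0.5073, -0.2302, 0.1079], [0.5074, -0.2302, 0.111], [0.5077, -0.2302, 0.1136], [0.5078, -0.2302, 0.1165]]
[[0.5041, -0.2345, 0.056], [0.5066, -0.2346, 0.0545], [0.5074, -0.2345, 0.0584], [0.5075, -0.2344, 0.0638], [0.5087, -0.2344, 0.0659], [0.5106, -0.2344, 0.0662], [0.5124, -0.2344, 0.0666], [0.5146, -0.2344, 0.0662], [0.5168, -0.2344, 0.0658], [0.5069, -0.2339, 0.0938], [0.5079, -0.2339, 0.0955], [0.5079, -0.2338, 0.0993], [0.5078, -0.2337, 0.1034], [0.5082, -0.2337, 0.106], [0.5074, -0.2336, 0.1109], [0.5078, -0.2336, 0.1134], [0.5078, -0.2335, 0.1166]]
```

```bash
python3 - <<'E'
from h import *
s,c,W=wrist(); R=s["tool_rot"]; p=s["tool_pos"]; print(s["finger_gap"],s["q"])
L=(W-p)@R
for v in (226,229,232,240,255,270,290,310,325,350):
    print(v,[(u,*np.round(1000*L[v,u]).astype(int)) for u in (20,80,122,150,200,236,242,248,255,262,270,320,380,450) if L[v,u,2]<-5])
a=read_camera("side"); W=cloud(a,a["T"]); L=(W-p)@R
m=(np.abs(L[...,0])<.06)&(np.abs(L[...,1])<.12)&(L[...,2]<-.005)&(L[...,2]>-.14)
for lo in range(-140,0,10):
    q=m&(L[...,2]*1000>lo)&(L[...,2]*1000<=lo+10)
    if q.sum()>3: print(lo,q.sum(),np.round(1000*L[q].min(0)),np.round(1000*L[q].max(0)))
E
```

```text
0.0005574185531359041 [-7.42365898e-02  3.07119944e-01 -4.05856397e-01  5.37274054e-06
 -8.58006479e-01 -1.49604269e+00]
226 []
229 []
232 []
240 []
255 []
270 []
290 []
310 []
325 []
350 []
-140 1915 [ -40.  -97. -140.] [  38.   97. -130.]
-130 318 [ -40.  -97. -130.] [  38.   91. -120.]
-120 477 [ -40.  -95. -120.] [  38.   89. -110.]
-110 344 [ -39.  -88. -110.] [  38.   84. -100.]
-100 154 [ -39.  -89. -100.] [ 38.  84. -90.]
-90 10 [-39. -88. -90.] [ 34.  83. -89.]
-60 4 [  8. -18. -58.] [ 10. -17. -51.]
-50 4 [  5. -17. -48.] [  9. -16. -40.]
-40 5 [  2. -16. -39.] [  6. -15. -31.]
```

The documented tool geometry and the cameras disagree. The key is still up, and both cameras show the real fingertips about 24 mm behind the reported TCP, with the gripper body shifted by the same amount. I continue down by that amount, slowly and watching the force.

>>> move_arm(slide=[[0,0,0.2],[0,0,0.4],[0,0,0.6],[0,0,0.76],[0,0,0.76]], rot=[[0,0,0],[0,0,0],[0,0,0],[0,0,0],[0,0,0]], hand=[1,1,1,1,1])

```text
clock: 5.58
tool_pos: [0.5166, -0.2308, 0.0478]
tool_rot: [[-1.0, -0.0, -0.001], [-0.0, 1.0, 0.0], [0.001, 0.0, -1.0]]
ft_force: [0.1, -0.9, 0.2]
finger_gap: 0.0001
grip_force: 0.0
```

```bash
python3 - <<'E'
from h import *
s,c,W=wrist(); print(s["tool_pos"],s["ft_force"])
for u in (245,255): print(np.round(W[190:262:4,u],4).tolist())
cv2.imwrite("pics/w3.png",cv2.resize(c["frame"][150:300,150:350,::-1],(800,600)))
E
```

```text
[ 0.51656243 -0.23075715  0.04778791] [ 0.09891885 -0.85162927  0.21958507]
[[0.492, -0.236, 0.0542], [0.4943, -0.236, 0.0548], [0.4967, -0.236, 0.055], [0.4991, -0.236, 0.055], [0.5022, -0.236, 0.0534], [0.504, -0.236, 0.0554], [0.5069, -0.2361, 0.0545], [0.5078, -0.236, 0.0585], [0.5076, -0.2358, 0.0652], [0.5096, -0.2358, 0.0664], [0.5059, -0.2354, 0.0804], [0.5057, -0.2352, 0.0857], [0.5058, -0.2351, 0.0903], [0.5085, -0.2351, 0.0891], [0.5104, -0.2351, 0.0895], [0.5079, -0.2349, 0.0987], [0.507, -0.2347, 0.1042], [0.508, -0.2347, 0.1062]]
[[0.4923, -0.2301, 0.0531], [0.4941, -0.2301, 0.0554], [0.4968, -0.2301, 0.0546], [0.4991, -0.2301, 0.0551], [0.5016, -0.2301, 0.0552], [0.5042, -0.2301, 0.0549], [0.5066, -0.2301, 0.0552], [0.5066, -0.2301, 0.0617], [0.5073, -0.2301, 0.066], [0.5073, -0.2302, 0.0718], [0.5072, -0.2302, 0.0775], [0.507, -0.2302, 0.083], [0.5077, -0.2302, 0.0862], [0.5074, -0.2302, 0.0913], [0.5071, -0.2303, 0.0962], [0.5074, -0.2303, 0.0997], [0.5079, -0.2303, 0.1026], [0.5073, -0.2303, 0.1073]]
```

View pics/w3.png

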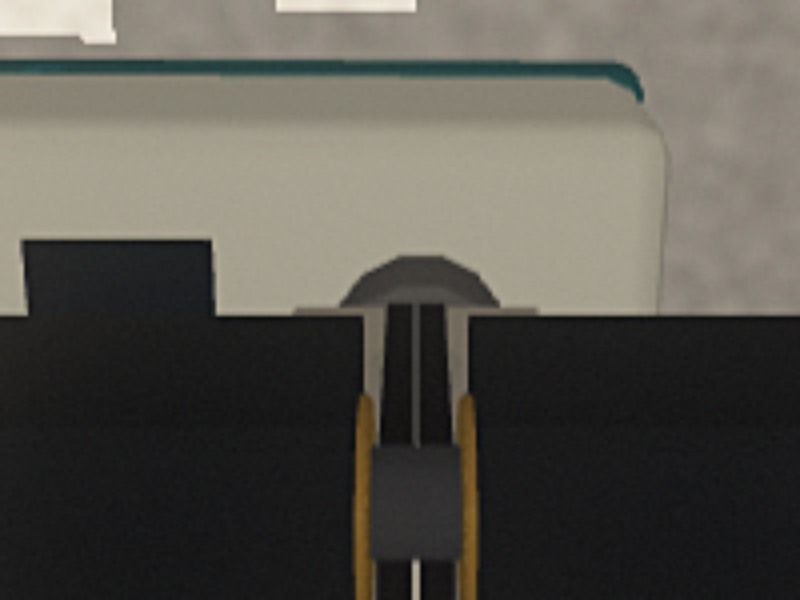

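The picture shows the fingertips (around (415,305) in the crop) just above the round key (415,270). I press in 1 mm rows.

>>> move_arm(slide=[[0,0,0.08],[0,0,0.12],[0,0,0.16],[0,0,0.2],[0,0,0.24],[0,0,0.28]], rot=[[0,0,0],[0,0,0],[0,0,0],[0,0,0],[0,0,0],[0,0,0]], hand=[1,1,1,1,1,1])

```text
clock: 6.38
tool_pos: [0.5169, -0.2308, 0.0413]
tool_rot: [[-1.0, -0.001, 0.0], [-0.001, 1.0, -0.0], [-0.0, -0.0, -1.0]]
ft_force: [0.3, -0.0, 2.2]
finger_gap: 0.0009
grip_force: 1.0
```

>>> move_arm(slide=[[0,0,0.04],[0,0,0.08],[0,0,0.12]], rot=[[0,0,0],[0,0,0],[0,0,0]], hand=[1,1,1])

```text
clock: 6.75
tool_pos: [0.5169, -0.2308, 0.0382]
tool_rot: [[-1.0, -0.001, 0.0], [-0.001, 1.0, -0.0], [-0.0, -0.0, -1.0]]
ft_force: [0.3, 0.5, 2.4]
finger_gap: 0.0004
grip_force: 1.0
```

>>> move_arm(slide=[[0,0,0.04],[0,0,0.08]], rot=[[0,0,0],[0,0,0]], hand=[1,1])

```text
clock: 7.0
tool_pos: [0.5169, -0.2308, 0.0364]
tool_rot: [[-1.0, -0.001, 0.0], [-0.001, 1.0, -0.0], [-0.0, -0.0, -1.0]]
ft_force: [-2.3, 1.2, 4.4]
finger_gap: 0.0007
grip_force: 2.3
```

>>> move_arm(slide=[[0,0,0.04],[0,0,0.04],[0,0,-0.3],[0,0,-1.5],[0,0,-2.5],[0,0,-3.5],[0,0,-3.5]], rot=[[0,0,0],[0,0,0],[0,0,0],[0,0,0],[0,0,0],[0,0,0],[0,0,0]], hand=[1,1,1,1,1,1,1])

```text
clock: 7.88
tool_pos: [0.5181, -0.231, 0.126]
tool_rot: [[-1.0, -0.001, 0.004], [-0.001, 1.0, -0.001], [-0.004, -0.001, -1.0]]
ft_force: [1.0, 0.4, -0.5]
finger_gap: 0.0005
grip_force: 0.0
```

```bash
python3 - <<'E'
from h import *
from scipy import ndimage as nd
s,c,W=wrist(); print(s["tool_pos"],s["ft_force"])
for r in cut_out(c,"stirrer_round_top")[:2]+cut_out(c,"stirrer_bar_top")[:2]: print(r["p"],r["uv"],np.round(np.median(W[r["mask"]],0),4),r["mask"].sum())
E
```

```text
[ 0.51811638 -0.23101635  0.12605   ] [ 0.96378682  0.37764462 -0.52463311]
0.92 [254.7, 191.0] [ 0.5178 -0.2301  0.0606] 733
0.7 [200.3, 188.8] [ 0.5133 -0.2757  0.0547] 16357
0.88 [146.1, 193.6] [ 0.5172 -0.3184  0.0664] 1266
```

The round key is in: 60.6 mm against 66.4 mm for the unpressed bar. Next is the titrator's bar key.

>>> move_arm(slide=[[0,19.9,0],[0,19.9,0],[0,19.9,0],[0,19.9,0],[0,19.9,0],[0,19.9,0],[0,19.9,0],[0,19.9,0],[0,19.9,0],[0,19.9,0]], rot=[[0,0,1],[0,0,1],[0,0,1],[0,0,1],[0,0,1],[0,0,1],[0,0,1],[0,0,1],[0,0,1],[0,0,1]], hand=[1,1,1,1,1,1,1,1,1,1])

```text
clock: 9.28
tool_pos: [0.5158, 0.2665, 0.1225]
tool_rot: [[-0.985, 0.172, -0.002], [0.172, 0.985, -0.002], [0.002, -0.002, -1.0]]
ft_force: [-0.4, -0.2, -0.4]
finger_gap: 0.0005
grip_force: 0.0
```

```bash
python3 - <<'E'
from h import *
s,c,W=wrist(); print(s["tool_pos"],s["ft_force"],np.round(s["tool_rot"],3).tolist())
for k in ("titrator_bar_top","titrator_round_top"):
    for r in cut_out(c,k)[:2]: print(k,r["p"],r["uv"],np.round(np.median(W[r["mask"]],0),4),r["mask"].sum())
E
```

```text
[0.51576807 0.2664644  0.12249909] [-0.36125885 -0.24819828 -0.38244477] [[-0.985, 0.172, -0.002], [0.172, 0.985, -0.002], [0.002, -0.002, -1.0]]
titrator_bar_top 0.64 [255.9, 201.2] [0.5167 0.2687 0.0714] 1230
titrator_round_top 0.83 [369.8, 199.4] [0.532  0.3552 0.0713] 949
```

>>> move_arm(slide=[[-0.04,0.05,1.2],[-0.04,0.05,2.2],[-0.04,0.05,2.6],[-0.04,0.05,2.76],[-0.04,0.05,2.8],[-0.04,0.05,2.8]], rot=[[0,0,0],[0,0,0],[0,0,0],[0,0,0],[0,0,0],[0,0,0]], hand=[1,1,1,1,1,1])

```text
clock: 10.18
tool_pos: [0.5182, 0.268, 0.0545]
tool_rot: [[-0.985, 0.173, 0.001], [0.173, 0.985, 0.001], [-0.001, 0.001, -1.0]]
ft_force: [-0.4, -0.4, 0.2]
finger_gap: 0.0004
grip_force: 0.0
```

>>> move_arm(slide=[[0,0,0.08],[0,0,0.14],[0,0,0.18],[0,0,0.22],[0,0,0.26],[0,0,0.3]], rot=[[0,0,0],[0,0,0],[0,0,0],[0,0,0],[0,0,0],[0,0,0]], hand=[1,1,1,1,1,1])

```text
clock: 10.92
tool_pos: [0.5178, 0.2678, 0.0463]
tool_rot: [[-0.985, 0.173, 0.0], [0.173, 0.985, 0.0], [-0.0, 0.0, -1.0]]
ft_force: [-1.0, -0.4, 2.0]
finger_gap: 0.0006
grip_force: 1.0
```

Contact at about 2 N, as expected. I continue to the stop.

>>> move_arm(slide=[[0,0,0.04],[0,0,0.08],[0,0,0.12],[0,0,0.16],[0,0,0.2]], rot=[[0,0,0],[0,0,0],[0,0,0],[0,0,0],[0,0,0]], hand=[1,1,1,1,1])

```text
clock: 11.55
tool_pos: [0.5178, 0.2678, 0.0413]
tool_rot: [[-0.985, 0.173, 0.0], [0.173, 0.985, -0.0], [-0.0, -0.0, -1.0]]
ft_force: [-1.3, -0.2, 4.5]
finger_gap: 0.0005
grip_force: 2.3
```

>>> move_arm(slide=[[0,0,0.04],[0,0,0.04],[0,0,-0.3],[0,0,-1.5],[0,0,-2.5],[0,0,-3.4],[0,0,-3.4]], rot=[[0,0,0],[0,0,0],[0,0,0],[0,0,0],[0,0,0],[0,0,0],[0,0,0]], hand=[1,1,1,1,1,1,1])

```text
clock: 12.42
tool_pos: [0.5188, 0.2686, 0.1284]
tool_rot: [[-0.985, 0.173, 0.003], [0.173, 0.985, 0.002], [-0.002, 0.003, -1.0]]
ft_force: [-0.2, 0.9, -0.1]
finger_gap: 0.0006
grip_force: 0.0
```

```bash
python3 - <<'E'
from h import *
s,c,W=wrist(); print(s["tool_pos"],s["ft_force"])
for k in ("titrator_bar_top","titrator_round_top"):
    for r in cut_out(c,k)[:1]: print(k,r["p"],r["uv"],np.round(np.median(W[r["mask"]],0),4),r["mask"].sum())
d=np.array([.5112,-.0195,.1225])-s["tool_pos"]; print(d@s["tool_rot"]/.025)
E
```

```text
[0.51876323 0.26855949 0.12839688] [-0.15980971  0.94281819 -0.06501735]
titrator_bar_top 0.79 [250.4, 193.0] [0.5175 0.2685 0.0655] 1049
titrator_round_top 0.76 [361.6, 194.7] [0.5316 0.3554 0.0713] 877
[ -1.69537191 -11.40156013   0.2062265 ]
```

The bar key is in: 65.5 mm against 71.3 mm for the round one. Next is the balance's square key.

>>> move_arm(slide=[[-1.7,-11.4,0],[-1.7,-11.4,0],[-1.7,-11.4,0],[-1.7,-11.4,0],[-1.7,-11.4,0],[-1.7,-11.4,0],[-1.7,-11.4,0],[-1.7,-11.4,0]], rot=[[0,0,0],[0,0,0],[0,0,0],[0,0,0],[0,0,0],[0,0,0],[0,0,0],[0,0,0]], hand=[1,1,1,1,1,1,1,1])

```text
clock: 13.58
tool_pos: [0.5103, -0.0195, 0.1259]
tool_rot: [[-0.985, 0.172, -0.0], [0.172, 0.985, -0.0], [0.0, -0.0, -1.0]]
ft_force: [-0.5, -0.7, -0.7]
finger_gap: 0.0006
grip_force: 0.0
```

```bash
python3 - <<'E'
from h import *
s,c,W=wrist(); print(s["tool_pos"],s["ft_force"])
for k in ("balance_square_top","balance_bar_top"):
    for r in cut_out(c,k)[:2]: print(k,r["p"],r["uv"],np.round(np.median(W[r["mask"]],0),4),r["mask"].sum())
E
```

```text
[ 0.51031117 -0.01948605  0.12594951] [-0.51071484 -0.71397776 -0.73969409]
balance_square_top 0.6 [251.2, 194.0] [ 0.5106 -0.0192  0.0615] 842
balance_bar_top 0.66 [361.1, 192.6] [0.5249 0.0679 0.0613] 1184
```

>>> move_arm(slide=[[0,0,1.3],[0,0,2.5],[0,0,3.0],[0,0,3.2],[0,0,3.28],[0,0,3.28]], rot=[[0,0,0],[0,0,0],[0,0,0],[0,0,0],[0,0,0],[0,0,0]], hand=[1,1,1,1,1,1])

```text
clock: 14.48
tool_pos: [0.5109, -0.0201, 0.0449]
tool_rot: [[-0.985, 0.173, 0.001], [0.173, 0.985, 0.0], [-0.001, 0.0, -1.0]]
ft_force: [-0.2, 0.6, 0.8]
finger_gap: 0.0004
grip_force: 0.0
```

>>> move_arm(slide=[[0,0,0.08],[0,0,0.14],[0,0,0.18],[0,0,0.22],[0,0,0.26],[0,0,0.3]], rot=[[0,0,0],[0,0,0],[0,0,0],[0,0,0],[0,0,0],[0,0,0]], hand=[1,1,1,1,1,1])

```text
clock: 15.22
tool_pos: [0.5104, -0.0203, 0.0368]
tool_rot: [[-0.985, 0.173, 0.0], [0.173, 0.985, -0.0], [-0.0, -0.0, -1.0]]
ft_force: [0.1, 0.4, 1.4]
finger_gap: 0.0002
grip_force: 1.0
```

>>> move_arm(slide=[[0,0,0.04],[0,0,0.08],[0,0,0.12],[0,0,0.16],[0,0,0.2]], rot=[[0,0,0],[0,0,0],[0,0,0],[0,0,0],[0,0,0]], hand=[1,1,1,1,1])

```text
clock: 15.85
tool_pos: [0.5104, -0.0203, 0.0318]
tool_rot: [[-0.985, 0.173, 0.0], [0.173, 0.985, -0.0], [-0.0, 0.0, -1.0]]
ft_force: [-1.2, 1.0, 5.2]
finger_gap: 0.0005
grip_force: 1.9
```

>>> move_arm(slide=[[0,0,0.02],[0,0,0.02],[0,0,-0.3],[0,0,-1.5],[0,0,-2.5],[0,0,-3.8],[0,0,-3.8],[0,0,-3.8]], rot=[[0,0,0],[0,0,0],[0,0,0],[0,0,0],[0,0,0],[0,0,0],[0,0,0],[0,0,0]], hand=[1,1,1,1,1,1,1,1])

```text
clock: 16.85
tool_pos: [0.5099, -0.0202, 0.1266]
tool_rot: [[-0.985, 0.173, -0.0], [0.173, 0.985, 0.0], [0.0, 0.0, -1.0]]
ft_force: [-1.5, -0.0, -0.3]
finger_gap: 0.001
grip_force: 0.0
```

```bash
python3 - <<'E'
from h import *
s,c,W=wrist(); print(s["tool_pos"],s["ft_force"])
z={}
for k in ("balance_square_top","balance_bar_top"):
    for r in cut_out(c,k)[:1]: z[k]=np.median(W[r["mask"]],0); print(k,r["p"],r["uv"],np.round(z[k],4))
if z["balance_square_top"][2]<.0575: print(job_done())
E
```

```text
[ 0.50994512 -0.02024839  0.12661012] [-1.47201762 -0.00535822 -0.33402073]
balance_square_top 0.67 [255.3, 193.5] [ 0.5113 -0.0189  0.0556]
balance_bar_top 0.85 [359.3, 193.3] [0.5248 0.0681 0.0613]
the job is handed in; nothing more can be done
None
```

All three keys were pressed in order, each about 6 mm by wrist-camera depth with force readings of about 5 N or less; the other three keys still read up, and the job was handed in at about 17 s with no verdict shown (I did not re-measure the beaker, weight and foam at the end).

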